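# Sort salvaged components into their stock drawers

## Robot

A 6-joint arm with a two-finger parallel gripper is mounted at the origin on the work surface. World frame = base frame: x ahead of the robot, y to its left, z up, the work surface at z = 0. Lengths are in m, angles in rad, forces in N, time in s.
With the tool pointing down it reaches from about 0.35 to 0.975 m from the base axis. Payload 4.9 kg.
Tool frame: the origin (TCP) lies at the very end of the fingers, on their centre line; the grasp point (between the pads) lies 19 mm behind it; z points along the fingers, x is the direction in which the jaws open and shut, and the axes are right-handed (so a half turn about z gives the same grasp; the last joint's range is limited). The gripper opens to 85 mm and grips with 20 to 120 N. Pads are 22 mm wide; open, the fingers measure 114 mm over their backs; the gripper's body (76 mm by 85 mm) begins 54 mm behind the grasp point. The pads swing forward as they close: fully open they stand 13 mm farther back than shut.
Start: joints at [1.202, 0.053, 1.613, -0, 1.476, -0.119], TCP at [0.154, 0.606, 0.231] pointing down, gripper open.
Joint ranges: [-3.01, 3.01], [-1.01, 2.22], [0.06, 2.58], [-1.02, 4.17], [0.09, 2.62], [-3.14, 3.14]. Speed limits (rad/s): [2.57, 2.57, 3.14, 3.14, 3.14, 3.14].

## Interface

Orientations are given as a rotation vector (axis times angle).
In Python, from station import monitor, imaging, ticket gives the robot as it stands.
- The arm moves only by the tool step_arm, never from a script. Its argument "targets" is one flat list of numbers, 4 for each row, row after row: the shift along the tool's x, y, z in m, then the turn about the tool's z in rad. In form: [tx, ty, tz, roll, tx, ty, tz, roll, ...]. A call has 1 to 12 rows; each row is the pose to reach, as a shift and turn from the pose measured when the call began, along the tool's axes at that moment; what a row does not reach only later rows make up. A row lasts 1/12 s, in which the tool goes at most 41.7 mm and 7.16 degrees, less where a joint would pass 70% of its speed; a pose out of reach is approached as far as the arm can. A call with a gripper value outside its range is refused whole. "grip" is the finger opening in m, from 0 to 0.0854, set as the call begins (left out, the last holds). The fingers move at their own pace and stop on an object; "force" is the grip in N (left out, the last holds). Time passes only in rows, so rows that repeat a pose let the fingers close. It gives the time, the measured TCP pose, the force and the opening at its end, in the units of the state.
- monitor.get_obs(): the state, without advancing time (a new reading comes with each control period).
- imaging.get_image(name): name is "side" or "top" or "wrist"; returns a dict with "color" (420x560x3 uint8, red, green, blue), "depth" (420x560 float32, m along the optical axis (not along the pixel's ray), 0 where there is no reading), "fov_y" (degrees; the focal length in pixels is half the picture's height over the tangent of half this angle, whatever the lens; pixels are square), "cx", "cy" (the principal point, pixels), "R" (3x3) and "t" (3): a world point X has camera coordinates R X + t. Camera axes: x right, y down, z forward; pixel columns grow to the right and rows downward; lengths in m; the calibration is good to about 2 mm. A picture is of the moment at which its call begins.
- ticket.finish_job(): hands the job in, once; it reports no verdict.
Trained networks look in a picture, given as the dict that the camera call returned (one of the last four; its "shot" number tells which), for a name from the list of things; names that differ only in an ending like _2 or _b are one class to them, and where a whole thing is asked for, a point or a joint stands for the part that bears it (a point fixed in the world has none). Each returns a list of dicts, best first, with "score" (0 to 1); they miss things now and then, are a little off and sometimes report something else, mostly with a low value. They report only what shows in the picture. A call takes as long as a camera call.
- imaging.search_frame(name, picture): "uv" ([column, row] in pixels, amid what is visible of it).
- imaging.mark_of(name, picture): "uv" ([column, row] in pixels: a listed point, or the origin of a listed thing).
The state is a dict: "t": time; "q": joint angles; "dq": joint speeds; "effort": joint torques, N m; "tool_pos": TCP position; "tool_rot": TCP orientation; "contact_force": force on the tool from outside, world axes, zero at the start; "wrist_torque": the same for the moment, N m; "opening": finger opening in m.
Only numpy, scipy, OpenCV 4.12 (cv2) and the standard library are available. Lean on these libraries where they do the work, as an engineer would, in place of code of your own. Each camera call takes 0.05 s, during which the arm holds its last target.

## Task

The four parts standing on the bench (a tall capacitor, a squat capacitor, a ring choke and a transformer) were pulled from a scrapped power supply: put each one into the empty front bay of the drawer whose rear bay holds the same kind and size, flat on the bay's floor and base down, as they stand now. Leave the drawers, the solder reel and the flux jar where they are.

Things in the scene. Friction and masses are not known exactly. Their poses are not given: they have to be found in the camera images.
- tall_capacitor: Tall capacitor: black cylinder 25 mm in diameter and 50 mm high (plus two thin 5 mm terminals on top), stood on one flat end on the bench, about 50 g. Origin: centre of its underside, z up along the cylinder.
- squat_capacitor: Squat capacitor: black cylinder 35 mm in diameter and 25 mm high (plus two thin 5 mm terminals on top), stood on one flat end on the bench, about 40 g. Origin: centre of its underside, z up along the cylinder.
- choke: Ring choke: a ring core wound with copper wire, lying flat, 38 mm outside diameter, 16 mm hole, 18 mm high, about 60 g. Origin: centre of its underside, z up along the ring's axis.
- transformer: Small transformer: 42 mm long (own x) x 33 mm wide (own y) x 35 mm high with its base down, about 180 g. A steel core slab 42 x 15 mm in plan runs its full length and height; a yellowish winding bulges to both sides (y); black base plate 4 mm thick. Easily gripped across its 42 mm length on the flat core ends. Origin: centre of its underside, z up.
- drawer_tall: Clear parts drawer with three tall capacitors (25 x 50 mm) fixed in its rear bay (own x > 0), tops at most 58 mm up. Loose, 140 (own x) x 110 (y) x 50 mm high; origin: centre of the underside, z up. Front at -x, towards the robot, with white label and 16 mm pull. Walls and floor 3 mm; 43 mm high divider at x = 0. Front bay empty: x -67 to -1.5, y -52 to 52 mm, floor at z = 3 mm.
- drawer_squat: Clear parts drawer with three squat capacitors (35 x 25 mm) fixed in its rear bay (own x > 0), tops at most 58 mm up. Loose, 140 (own x) x 110 (y) x 50 mm high; origin: centre of the underside, z up. Front at -x, towards the robot, with white label and 16 mm pull. Walls and floor 3 mm; 43 mm high divider at x = 0. Front bay empty: x -67 to -1.5, y -52 to 52 mm, floor at z = 3 mm.
- drawer_choke: Clear parts drawer with two ring chokes fixed in its rear bay (own x > 0), tops at most 58 mm up. Loose, 140 (own x) x 110 (y) x 50 mm high; origin: centre of the underside, z up. Front at -x, towards the robot, with white label and 16 mm pull. Walls and floor 3 mm; 43 mm high divider at x = 0. Front bay empty: x -67 to -1.5, y -52 to 52 mm, floor at z = 3 mm.
- drawer_trafo: Clear parts drawer with two transformers fixed in its rear bay (own x > 0), tops at most 58 mm up. Loose, 140 (own x) x 110 (y) x 50 mm high; origin: centre of the underside, z up. Front at -x, towards the robot, with white label and 16 mm pull. Walls and floor 3 mm; 43 mm high divider at x = 0. Front bay empty: x -67 to -1.5, y -52 to 52 mm, floor at z = 3 mm.
- solder_reel: Bystander: blue solder reel standing on end among the parts, 60 mm in diameter, 56 mm high, about 450 g, loose. Origin: centre of its underside.
- flux_jar: Bystander: amber flux jar with a white lid standing among the parts, 51 mm in diameter, 44 mm high, about 90 g, loose. Origin: centre of its underside.

How it is judged:
At the end, for the whole second after the job is handed in: Each of the four parts rests in the front bay of the drawer that holds its own kind, its underside on the bay's floor (within 6 mm), its upright axis within about 10 degrees of vertical, released and at rest (under 20 mm/s); the drawers stand level (x of tall_capacitor in the frame of drawer_tall between -0.064 and -0.005 m and y of tall_capacitor in the frame of drawer_tall between -0.052 and 0.052 m and z of tall_capacitor in the frame of drawer_tall between 0 and 0.009 m and angle between each of tall_capacitor, squat_capacitor, choke, transformer's own z axis and vertical below 0.17 rad and linear speed of each of tall_capacitor, squat_capacitor, choke, transformer below 0.02 m/s and angle between each of drawer_tall, drawer_squat, drawer_choke, drawer_trafo's own z axis and vertical below 0.1 rad and x of squat_capacitor in the frame of drawer_squat between -0.064 and -0.005 m and y of squat_capacitor in the frame of drawer_squat between -0.052 and 0.052 m and z of squat_capacitor in the frame of drawer_squat between 0 and 0.009 m and x of choke in the frame of drawer_choke between -0.064 and -0.005 m and y of choke in the frame of drawer_choke between -0.052 and 0.052 m and z of choke in the frame of drawer_choke between 0 and 0.009 m and x of transformer in the frame of drawer_trafo between -0.064 and -0.005 m and y of transformer in the frame of drawer_trafo between -0.052 and 0.052 m and z of transformer in the frame of drawer_trafo between 0 and 0.009 m); the robot touches nothing.
It fails at once if a drawer is shoved more than 30 mm (distance of any of drawer_tall, drawer_squat, drawer_choke, drawer_trafo from where it was at the start of the episode above 0.03 m).
It fails at once if the solder reel or the flux jar is moved more than 20 mm or tipped over (distance of any of solder_reel, flux_jar from where it was at the start of the episode above 0.02 m or angle between any of solder_reel, flux_jar's own z axis and vertical above 0.35 rad).
It also fails if it takes over 109 s, if anything falls off the work surface, if the arm or the gripper's body presses on something with over 40 N, if the wrist force passes 120 N, or if a joint passes its speed limit or range.

## Working session

There is one attempt and no reset: what is moved stays moved. The work goes in short steps, Python scripts to look and compute and a tool call to move; the robot and the scene stay as the last step left them, time stands still between calls to the robot, and variables do not carry over. Pictures are saved under pics/ and viewed, and the job is handed in when it is done.

Besides the shell and the picture viewer there is one more tool, called after ">>>" as a command line: name --argument value ..., lists and objects as JSON in quotes. step_arm: Moves the arm, as the interface text tells. Its arguments: {"type":"object","properties":{"targets":{"type":"array","items":{"type":"number"}},"grip":{"type":"number"},"force":{"type":"number"}},"required":["targets"]}

```bash
ls; mkdir -p pics; cat > h.py <<'E'
import numpy as np,cv2,pickle
from station import monitor, imaging, ticket
from scipy.spatial.transform import Rotation as Rn
def f(p): return p["color"].shape[0]/2/np.tan(np.radians(p["fov_y"])/2)
def save(p,n): cv2.imwrite("pics/"+n,p["color"][:,:,::-1])
def cloud(p):
    d=p["depth"];h,w=d.shape;u,v=np.meshgrid(np.arange(w),np.arange(h))
    F=f(p);X=np.stack([(u-p["cx"])/F*d,(v-p["cy"])/F*d,d],-1)
    return (X-np.array(p["t"]))@np.array(p["R"])
def ray(p,uv,z):
    F=f(p);c=np.array([(uv[0]-p["cx"])/F,(uv[1]-p["cy"])/F,1.]);R=np.array(p["R"]);t=np.array(p["t"])
    o=-R.T@t;d=R.T@c
    return o+d*(z-o[2])/d[2]
E
python3 - <<'E'
from h import *
o=monitor.get_obs();print({k:np.round(v,3).tolist() for k,v in o.items()})
for n in["top","side","wrist"]:
    p=imaging.get_image(n);save(p,n+"0.png");pickle.dump(p,open(n+"0.pkl","wb"))
    print(n,p["fov_y"],np.round(p["R"],3).tolist(),np.round(p["t"],3))
    if n!="wrist":
      for k in "tall_capacitor squat_capacitor choke transformer drawer_tall drawer_squat drawer_choke drawer_trafo solder_reel flux_jar".split():
        r=imaging.mark_of(k,p)
        print(k,[(np.round(a["uv"]).tolist(),round(a["score"],2),np.round(ray(p,a["uv"],0)[:2],3).tolist()) for a in r[:4]])
E
```

```text
pics
{'t': 0.0, 'q': [1.202, 0.053, 1.614, 0.0, 1.476, -0.119], 'dq': [-0.002, 0.002, -0.001, -0.0, -0.001, 0.001], 'effort': [-0.0, -39.37, -37.017, -0.0, 0.007, -0.0], 'tool_pos': [0.154, 0.605, 0.23], 'tool_rot': [2.48, 1.927, -0.003], 'contact_force': [0.474, 0.036, -0.105], 'wrist_torque': [0.02, 0.005, -0.005], 'opening': 0.086}
top 56.31921444519594 [[-0.018, -1.0, -0.003], [-0.993, 0.018, -0.115], [0.116, 0.001, -0.993]] [0.021 0.557 0.824]
tall_capacitor [([375.0, 264.0], 0.56, [0.447, -0.21]), ([196.0, 270.0], 0.46, [0.442, 0.189])]
squat_capacitor [([376.0, 264.0], 0.67, [0.448, -0.213])]
choke [([308.0, 270.0], 0.68, [0.436, -0.061])]
transformer [([257.0, 276.0], 0.63, [0.427, 0.054])]
drawer_tall [([316.0, 171.0], 0.55, [0.661, -0.085])]
drawer_squat [([392.0, 181.0], 0.75, [0.634, -0.258]), ([171.0, 178.0], 0.62, [0.651, 0.247])]
drawer_choke [([247.0, 178.0], 0.63, [0.648, 0.074])]
drawer_trafo [([172.0, 179.0], 0.72, [0.648, 0.246])]
solder_reel []
flux_jar [([428.0, 267.0], 0.94, [0.44, -0.329]), ([378.0, 268.0], 0.33, [0.438, -0.216])]
side 48.72555553843442 [[0.92
[... 279 characters left out ...]
1, -0.06])]
transformer [([213.0, 222.0], 0.95, [0.424, 0.052])]
drawer_tall [([299.0, 393.0], 0.73, [0.444, -0.33]), ([347.0, 229.0], 0.55, [0.663, -0.071])]
drawer_squat [([384.0, 312.0], 0.94, [0.634, -0.26]), ([203.0, 175.0], 0.42, [0.444, 0.191])]
drawer_choke [([309.0, 182.0], 0.93, [0.651, 0.08])]
drawer_trafo [([278.0, 138.0], 0.71, [0.645, 0.242]), ([307.0, 182.0], 0.16, [0.647, 0.08])]
solder_reel [([195.0, 131.0], 0.79, [0.471, 0.349]), ([271.0, 326.0], 0.47, [0.446, -0.209])]
flux_jar [([300.0, 392.0], 0.76, [0.445, -0.328]), ([385.0, 312.0], 0.62, [0.637, -0.26])]
wrist 71.90595888582814 [[0.248, 0.969, 0.0], [0.929, -0.237, 0.283], [0.275, -0.07, -0.959]] [-0.626 -0.037  0.38 ]
```

View pics/top0.png

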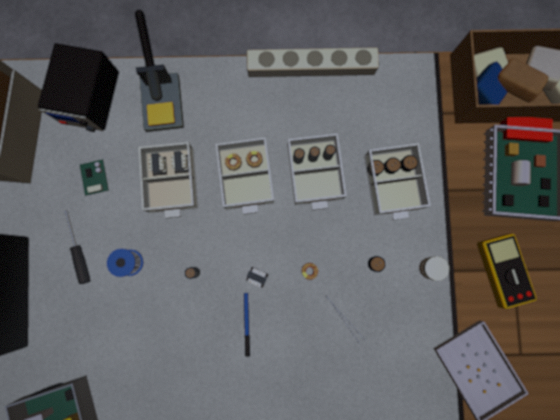

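View pics/side0.png

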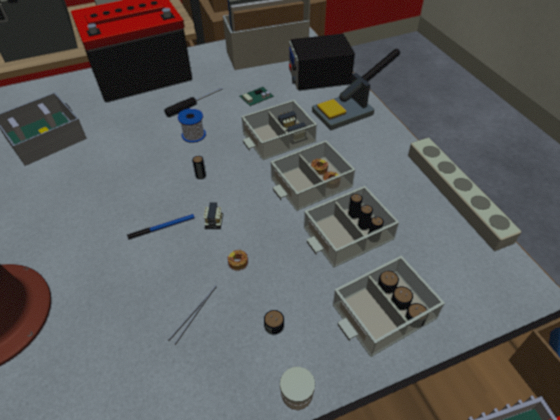

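View pics/wrist0.png

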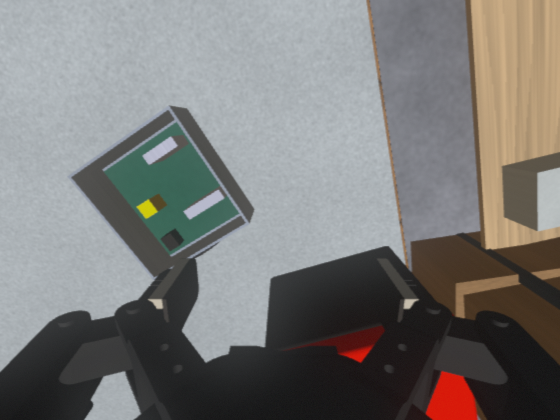

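The four parts lie in a row at top-picture pixels (192,272), (257,277), (309,271) and (377,264). The drawers, left to right, hold transformers (167,177), chokes (245,172), tall capacitors (317,170) and squat capacitors (398,180). Next I'll measure exact positions from depth.

```bash
python3 - <<'E'
from h import *
T=pickle.load(open("top0.pkl","rb"));S=pickle.load(open("side0.pkl","rb"))
def near(P,c,r,z0,z1):
    m=(np.hypot(P[...,0]-c[0],P[...,1]-c[1])<r)&(P[...,2]>z0)&(P[...,2]<z1);return P[m]
parts=dict(tall=(.443,.187,.05),trafo=(.426,.053,.035),choke=(.438,-.06,.018),squat=(.449,-.21,.025),reel=(.46,.345,.056),jar=(.443,-.329,.044))
for nm,p in(("top",T),("side",S)):
    P=cloud(p);g=P[(abs(P[...,0]-.53)<.03)&(abs(P[...,1])<.3)];print(nm,"bench z",np.median(g[:,2]).round(4))
    for k,(x,y,h) in parts.items():
        q=near(P,(x,y),.045,h-.006,h+.008)
        if len(q)<5: print(k,len(q));continue
        (c,s,a)=cv2.minAreaRect((q[:,:2]*1000).astype(np.float32))
        print(k,len(q),"mean",q.mean(0).round(4),"rect",np.round(c,1),np.round(s,1),round(a,1))
    for k,c in dict(d_trafo=(.648,.244),d_choke=(.649,.077),d_tall=(.662,-.078),d_squat=(.634,-.259)).items():
        q=near(P,c,.1,.044,.054)
        (cc,s,a)=cv2.minAreaRect((q[:,:2]*1000).astype(np.float32))
        print(k,len(q),np.round(cc,1),np.round(s,1),round(a,1),q[:,2].max().round(3))
    # per-drawer zmap for top
p=T;big=cv2.resize(p["color"][130:300,130:450],None,fx=2.5,fy=2.5,interpolation=cv2.INTER_CUBIC);cv2.imwrite("pics/topz.png",big[:,:,::-1])
E
```

```text
top bench z 0.0006
tall 113 mean [0.4361 0.19   0.0506] rect [436.2 190.2] [24.5 21. ] 89.2
trafo 160 mean [0.4235 0.0526 0.0345] rect [422.7  52.6] [41.5 29.6] 67.5
choke 177 mean [ 0.4349 -0.0637  0.0174] rect [435.1 -63.5] [35.3 34.7] 89.3
squat 206 mean [ 0.4477 -0.2095  0.0253] rect [ 447.4 -210.1] [34.3 32.7] 40.8
reel 649 mean [0.4603 0.3349 0.0565] rect [460.3 335.1] [58.7 57.2] 49.8
jar 474 mean [ 0.4364 -0.3294  0.0437] rect [ 436.4 -330.4] [51.2 48.3] 88.9
d_trafo 560 [644.6 245.2] [142.1 111. ] 4.4 0.054
d_choke 484 [650.5  75. ] [142. 110.] 6.7 0.054
d_tall 742 [655. -58.] [142.1 158.4] 5.9 0.054
d_squat 558 [ 631.7 -259.5] [142.2 111.8] 7.1 0.054
side bench z 0.0003
tall 89 mean [0.4388 0.1869 0.0493] rect [438.8 189.7] [26.5 23.7] 73.0
trafo 159 mean [0.4258 0.0497 0.0338] rect [424.9  51.8] [44.6 29.3] 48.4
choke 243 mean [ 0.4378 -0.0661  0.0165] rect [437.5 -65.2] [36.7 35.3] 69.6
squat 338 mean [ 0.4504 -0.2126  0.0248] rect [ 451.1 -211.2] [34.5 34.2] 83.3
reel 342 mean [0.4631 0.3323 0.0552] rect [463.5 334.7] [57.6 61. ] 14.6
jar 973 mean [ 0.439  -0.3321  0.0436] rect [ 439.3 -331.1] [49.9 50. ] 16.2
d_trafo 547 [648.4 244.7] [143.3 117. ] 5.4 0.054
d_choke 660 [654.1  73.7] [143.3 113.3] 6.5 0.054
d_tall 1205 [658.7 -59. ] [143.1 159.7] 5.3 0.054
d_squat 1082 [ 635.3 -259.9] [144.4 111.7] 6.9 0.054
```

View pics/topz.png

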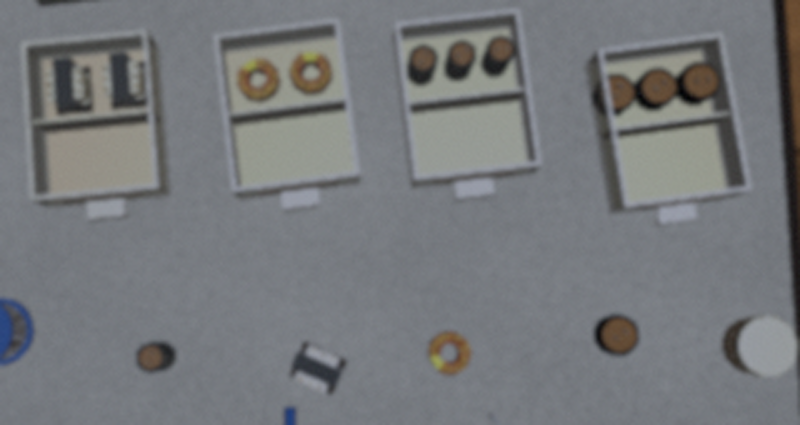

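```bash
cat >> h.py <<'E'
def plan(x,y,z,yaw=None):
    o=monitor.get_obs();R=Rn.from_rotvec(o["tool_rot"]).as_matrix();p=np.array(o["tool_pos"])
    d=R.T@(np.array([x,y,z])-p);cy=np.degrees(np.arctan2(R[1,0],R[0,0]))
    r=0 if yaw is None else -np.radians((yaw-cy+90)%180-90)
    print("t",round(o["t"],2),"pos",p.round(4),"yaw",cy.round(2),"zax",R[:,2].round(3),"F",np.round(o["contact_force"],1),"open",round(o["opening"],4),"->",np.round([*d,r],4).tolist())
E
python3 - <<'E'
from h import *
P=[cloud(pickle.load(open(n+"0.pkl","rb"))) for n in("top","side")]
for k,c in dict(d_trafo=(.648,.244),d_choke=(.652,.075),d_tall=(.662,-.085),d_squat=(.634,-.259)).items():
  for i,p in enumerate(P):
    q=p[(p[...,2]>.046)&(p[...,2]<.053)&(abs(p[...,0]-c[0])<.09)&(abs(p[...,1]-c[1])<.073)]
    (cc,s,a)=cv2.minAreaRect((q[:,:2]*1000).astype(np.float32))
    if s[0]<s[1]:a-=90
    c0=np.array(cc);e=np.array([np.cos(np.radians(a)),np.sin(np.radians(a))])
    print(k,i,np.round(cc,1),np.round(s,1),round(a,1),"bay",np.round(c0-34*e,1))
T=pickle.load(open("top0.pkl","rb"));S=pickle.load(open("side0.pkl","rb"))
a=cv2.resize(T["color"][255:300,230:290],None,fx=6,fy=6,interpolation=2);b=cv2.resize(S["color"][195:240,185:245],None,fx=6,fy=6,interpolation=2)
cv2.imwrite("pics/tr.png",np.hstack([a,b])[:,:,::-1])
plan(.4375,.190,.15,95)
E
```

```text
d_trafo 0 [644.6 245.2] [142.  111.1] 4.3 bay [610.7 242.6]
d_trafo 1 [648.6 245.2] [143.1 117. ] 4.8 bay [614.8 242.3]
d_choke 0 [650.5  75. ] [142. 110.] 6.7 bay [616.7  71. ]
d_choke 1 [654.   74.1] [143.7 112.1] 7.1 bay [620.3  69.9]
d_tall 0 [657.5 -81.9] [142.1 110.3] 5.9 bay [623.6 -85.4]
d_tall 1 [661. -82.] [143.1 112.9] 5.7 bay [627.2 -85.4]
d_squat 0 [ 631.9 -259.5] [141.6 111.8] 7.1 bay [ 598.2 -263.7]
d_squat 1 [ 635.7 -259.8] [143.7 111.7] 6.9 bay [ 601.9 -263.9]
t 1.15 pos [0.1545 0.6056 0.2313] yaw 75.69 zax [-0. -0. -1.] F [-0.  -0.3  0.4] open 0.0851 -> [-0.3327, 0.3769, 0.0813, -0.3371]
```

View pics/tr.png

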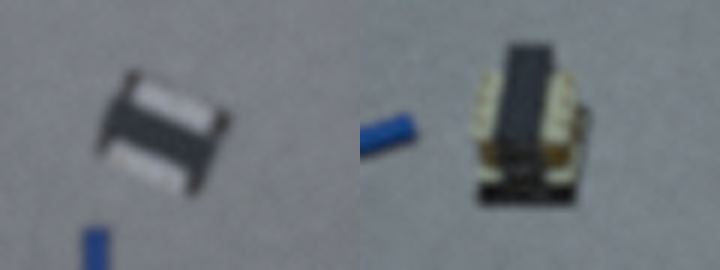

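>>> step_arm --targets '[-0.333,0.377,0.05,-0.337,-0.333,0.377,0.05,-0.337,-0.333,0.377,0.05,-0.337,-0.333,0.377,0.05,-0.337,-0.333,0.377,0.05,-0.337,-0.333,0.377,0.05,-0.337,-0.333,0.377,0.05,-0.337,-0.333,0.377,0.05,-0.337,-0.333,0.377,0.05,-0.337,-0.333,0.377,0.05,-0.337,-0.333,0.377,0.05,-0.337,-0.333,0.377,0.05,-0.337]' --grip 0.06

```text
t: 2.15
tool_pos: [0.4348, 0.1931, 0.1822]
tool_rot: [2.122, 2.316, 0.002]
contact_force: [0.9, 0.2, 0.3]
opening: 0.0601
```

```bash
python3 - <<'E'
from h import *
p=imaging.get_image("wrist");save(p,"w1.png")
P=cloud(p);q=P[(P[...,2]>.044)&(P[...,2]<.06)&(np.hypot(P[...,0]-.437,P[...,1]-.19)<.03)]
if len(q)>4:print(cv2.minAreaRect((q[:,:2]*1000).astype(np.float32)),q.mean(0),len(q))
plan(.4375,.190,.012,95)
E
```

```text
((437.62200927734375, 192.9779510498047), (24.32129669189453, 23.87210464477539), 38.92601776123047) [0.4369198  0.19259854 0.05059445] 493
t 2.2 pos [0.438  0.1874 0.1814] yaw 94.63 zax [ 0.003 -0.005 -1.   ] F [ 1.7 -4.9  0.1] open 0.06 -> [0.0035, -0.0007, 0.1694, -0.0065]
```

View pics/w1.png

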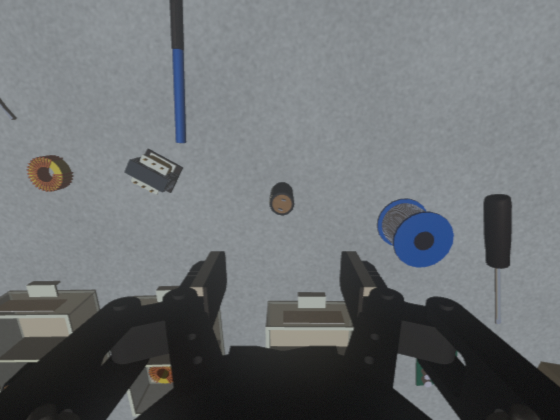

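>>> step_arm --targets '[0.0035,-0.0007,0.03,0,0.0035,-0.0007,0.06,0,0.0035,-0.0007,0.09,0,0.0035,-0.0007,0.115,0,0.0035,-0.0007,0.14,0,0.0035,-0.0007,0.155,0,0.0035,-0.0007,0.165,0,0.0035,-0.0007,0.169,0,0.0035,-0.0007,0.169,0,0.0035,-0.0007,0.169,0]' --grip 0.06

```text
t: 3.03
tool_pos: [0.4383, 0.1903, 0.0134]
tool_rot: [2.126, 2.305, -0.001]
contact_force: [-0.7, 0.0, -0.5]
opening: 0.0599
```

>>> step_arm --targets '[0,0,0,0,0,0,0,0,0,0,0,0,0,0,0,0,0,0,0,0,0,0,0,0,0,0,0,0,0,0,0,0]' --grip 0.0 --force 35

```text
t: 3.7
tool_pos: [0.4394, 0.1907, 0.0148]
tool_rot: [2.125, 2.304, 0.002]
contact_force: [-0.3, 0.6, 6.1]
opening: 0.0239
```

```bash
python3 - <<'E'
from h import *
p=imaging.get_image("side");save(p,"s2.png")
plan(.6255,-.0855,.10,95.8)
E
```

```text
t 3.75 pos [0.4394 0.1907 0.0147] yaw 94.62 zax [ 0.006 -0.004 -1.   ] F [-0.7  1.4  6. ] open 0.024 -> [-0.2906, 0.1637, -0.083, -0.0206]
```

View pics/s2.png

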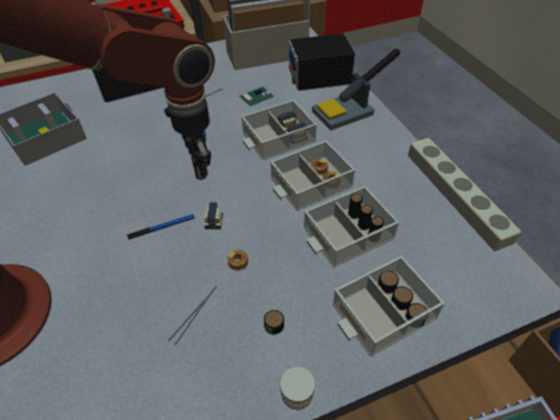

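>>> step_arm --targets '[0,0,-0.02,0,0,0,-0.05,0,-0.01,0.006,-0.08,0,-0.035,0.02,-0.083,-0.005,-0.065,0.037,-0.083,-0.01,-0.1,0.056,-0.083,-0.012,-0.135,0.076,-0.083,-0.015,-0.17,0.096,-0.083,-0.02,-0.205,0.115,-0.083,-0.02,-0.235,0.132,-0.083,-0.02,-0.258,0.145,-0.083,-0.02,-0.275,0.155,-0.083,-0.02]'

```text
t: 4.75
tool_pos: [0.6164, -0.0731, 0.0995]
tool_rot: [2.104, 2.323, 0.002]
contact_force: [0.3, -0.1, -0.1]
opening: 0.0241
```

>>> step_arm --targets '[-0.012,0.007,0,0,-0.014,0.008,0,0,-0.015,0.009,0,0,-0.015,0.009,0,0]'

```text
t: 5.08
tool_pos: [0.6263, -0.0867, 0.0991]
tool_rot: [2.105, 2.324, 0.001]
contact_force: [-0.2, 0.5, 0.2]
opening: 0.0236
```

```bash
python3 - <<'E'
from h import *
p=imaging.get_image("wrist");save(p,"w3.png")
p=imaging.get_image("top");save(p,"t3.png")
plan(.6255,-.0855,.018,95.8)
E
```

```text
t 5.18 pos [ 0.6262 -0.0862  0.0993] yaw 95.71 zax [ 0.005 -0.004 -1.   ] F [-0.5  0.1 -0.9] open 0.0241 -> [0.0011, -0.001, 0.0813, -0.0015]
```

View pics/w3.png

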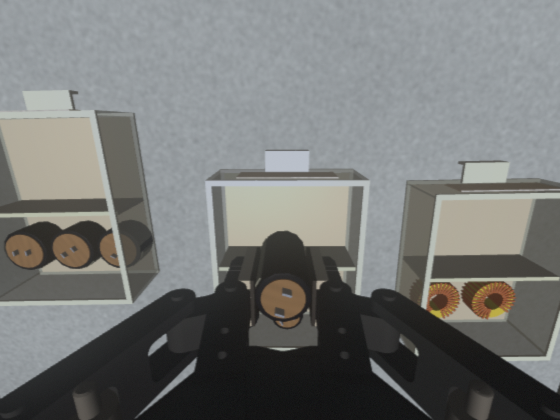

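View pics/t3.png

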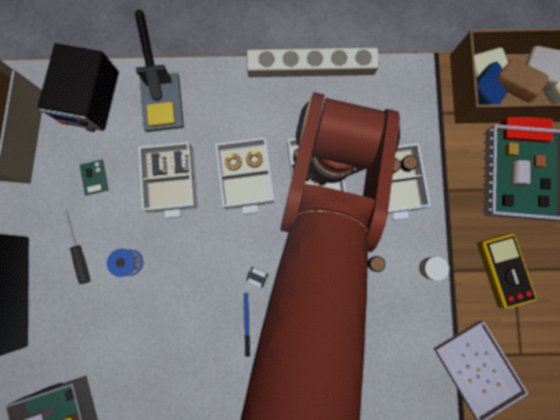

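>>> step_arm --targets '[0.001,0,0.015,0,0.001,0,0.03,0,0.001,0,0.045,0,0.001,0,0.058,0,0.001,0,0.068,0,0.001,0,0.075,0,0.001,0,0.079,0,0.001,0,0.08,0,0.001,0,0.081,0]'

```text
t: 5.93
tool_pos: [0.6269, -0.0856, 0.0185]
tool_rot: [2.103, 2.324, 0.002]
contact_force: [0.5, 0.2, 0.2]
opening: 0.0241
```

>>> step_arm --targets '[0,0,0.0005,0,0,0,0.0005,0]'

```text
t: 6.1
tool_pos: [0.6276, -0.0858, 0.0189]
tool_rot: [2.102, 2.323, 0.003]
contact_force: [0.1, -0.2, 0.8]
opening: 0.0239
```

>>> step_arm --targets '[0,0,0.001,0,0,0,0.0015,0,0,0,0.002,0]'

```text
t: 6.35
tool_pos: [0.6282, -0.086, 0.0178]
tool_rot: [2.102, 2.322, 0.004]
contact_force: [-1.2, 1.2, 5.5]
opening: 0.0241
```

>>> step_arm --targets '[0,0,0,0,0,0,0,0,0,0,0,0,0,0,0,0,0,0,0,0]' --grip 0.05

```text
t: 6.77
tool_pos: [0.6281, -0.086, 0.0177]
tool_rot: [2.102, 2.322, 0.004]
contact_force: [0.0, -0.1, 0.2]
opening: 0.0499
```

>>> step_arm --targets '[0,0,-0.005,0,0,0,-0.015,0,0,0,-0.03,0,0,0,-0.05,0,0,0,-0.075,0,0,0,-0.1,0,0,0,-0.12,0,0,0,-0.12,0]'

```text
t: 7.43
tool_pos: [0.6308, -0.0863, 0.146]
tool_rot: [2.095, 2.314, 0.012]
contact_force: [0.1, -0.1, 1.2]
opening: 0.0502
```

```bash
python3 - <<'E'
from h import *
p=imaging.get_image("wrist");save(p,"w4.png")
plan(.424,.053,.14,67.5)
E
```

```text
t 7.48 pos [ 0.6296 -0.086   0.1431] yaw 95.7 zax [ 0.017 -0.007 -1.   ] F [ 0.7 -1.2 -0.3] open 0.0498 -> [0.1588, -0.1908, -0.0013, 0.4923]
```

View pics/w4.png

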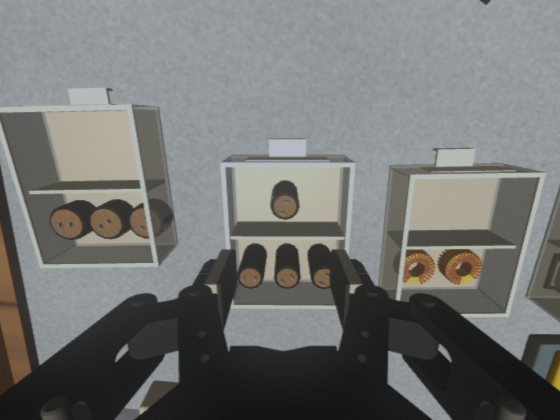

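The wrist picture shows the tall capacitor standing in the bay of the tall drawer at (285,195). Next is the transformer.

>>> step_arm --targets '[0.02,-0.024,0,0.06,0.05,-0.06,0,0.15,0.08,-0.096,0,0.25,0.105,-0.127,0,0.35,0.125,-0.15,0,0.42,0.14,-0.169,0,0.46,0.15,-0.181,0,0.49,0.156,-0.188,0,0.492,0.159,-0.191,0,0.492,0.159,-0.191,0,0.492,0.159,-0.191,0,0.492,0.159,-0.191,0,0.492]' --grip 0.075

```text
t: 8.48
tool_pos: [0.4245, 0.0527, 0.1389]
tool_rot: [2.6, 1.737, 0.016]
contact_force: [1.1, 0.0, -0.2]
opening: 0.0752
```

```bash
python3 - <<'E'
from h import *
p=imaging.get_image("wrist");save(p,"w5.png")
P=cloud(p)
for z0,z1 in((.029,.042),(.012,.042)):
  q=P[(P[...,2]>z0)&(P[...,2]<z1)&(np.hypot(P[...,0]-.424,P[...,1]-.053)<.035)]
  print(cv2.minAreaRect((q[:,:2]*1000).astype(np.float32)),q.mean(0),len(q))
plan(.424,.053,.012,67.5)
E
```

```text
((424.9429931640625, 54.20768737792969), (42.041015625, 29.317628860473633), 67.55926513671875) [0.42442461 0.05463045 0.03489382] 908
((425.1251525878906, 54.31463623046875), (42.043663024902344, 32.77106475830078), 64.97177124023438) [0.42289702 0.05532535 0.03132255] 1490
t 8.53 pos [0.4245 0.0527 0.1388] yaw 67.48 zax [ 0.017 -0.007 -1.   ] F [ 0.5 -0.3 -0.7] open 0.0747 -> [0.0001, -0.0029, 0.1268, -0.0003]
```

View pics/w5.png

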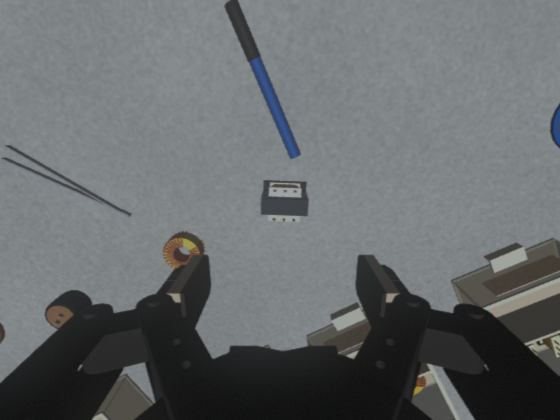

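>>> step_arm --targets '[0.001,-0.003,0.03,0,0.001,-0.003,0.06,0,0.001,-0.003,0.085,0,0.001,-0.003,0.105,0,0.001,-0.003,0.12,0,0.001,-0.003,0.128,0,0.001,-0.003,0.131,0,0.001,-0.003,0.131,0,0.001,-0.003,0.131,0]'

```text
t: 9.28
tool_pos: [0.4253, 0.0537, 0.0087]
tool_rot: [2.599, 1.736, 0.018]
contact_force: [0.7, 0.1, 0.4]
opening: 0.0749
```

>>> step_arm --targets '[0,0,0,0,0,0,0,0,0,0,0,0,0,0,0,0,0,0,0,0,0,0,0,0,0,0,0,0]' --grip 0.02 --force 40

```text
t: 9.87
tool_pos: [0.4264, 0.0535, 0.0101]
tool_rot: [2.598, 1.735, 0.02]
contact_force: [-2.0, -1.7, 6.3]
opening: 0.041
```

```bash
python3 - <<'E'
from h import *
plan(.6128,.2425,.095,94.6)
E
```

```text
t 9.87 pos [0.4264 0.0535 0.0101] yaw 67.49 zax [ 0.02  -0.007 -1.   ] F [-2.  -1.7  6.3] open 0.041 -> [0.246, 0.1017, -0.0825, -0.4732]
```

>>> step_arm --targets '[0,0,-0.02,0,0,0,-0.05,0,0.01,0.004,-0.08,-0.02,0.035,0.015,-0.082,-0.08,0.065,0.027,-0.082,-0.15,0.1,0.041,-0.082,-0.22,0.13,0.054,-0.082,-0.29,0.16,0.066,-0.082,-0.36,0.187,0.077,-0.082,-0.42,0.21,0.087,-0.082,-0.46,0.228,0.094,-0.082,-0.473,0.24,0.099,-0.082,-0.473]'

```text
t: 10.87
tool_pos: [0.6086, 0.2395, 0.0934]
tool_rot: [2.116, 2.296, 0.012]
contact_force: [-0.1, -0.7, -2.5]
opening: 0.0416
```

>>> step_arm --targets '[0.009,0.003,0,0,0.009,0.003,0,0,0.009,0.003,0,0]'

```text
t: 11.12
tool_pos: [0.6099, 0.2487, 0.0925]
tool_rot: [2.116, 2.298, 0.009]
contact_force: [-0.8, 1.0, -2.0]
opening: 0.0412
```

```bash
python3 - <<'E'
from h import *
p=imaging.get_image("wrist");save(p,"w6.png")
plan(.6128,.2425,.0125,94.6)
E
```

```text
t 11.17 pos [0.6098 0.2483 0.0926] yaw 94.68 zax [ 0.018 -0.008 -1.   ] F [-0.1  0.1 -2.8] open 0.0415 -> [-0.0053, 0.0012, 0.0802, 0.0015]
```

View pics/w6.png

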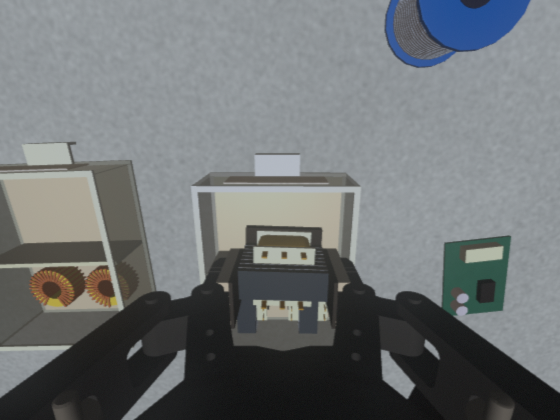

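>>> step_arm --targets '[-0.003,0.001,0.005,0,-0.005,0.001,0.015,0,-0.005,0.001,0.03,0,-0.005,0.001,0.045,0,-0.005,0.001,0.058,0,-0.005,0.001,0.067,0,-0.005,0.001,0.074,0,-0.005,0.001,0.077,0,-0.005,0.001,0.079,0,-0.005,0.001,0.08,0]'

```text
t: 12.0
tool_pos: [0.6131, 0.243, 0.0134]
tool_rot: [2.116, 2.297, 0.01]
contact_force: [-3.0, -0.9, 2.0]
opening: 0.0411
```

>>> step_arm --targets '[0,0,0.001,0,0,0,0.001,0]'

```text
t: 12.17
tool_pos: [0.6138, 0.2432, 0.0133]
tool_rot: [2.115, 2.296, 0.013]
contact_force: [-0.8, 0.8, 0.7]
opening: 0.0411
```

>>> step_arm --targets '[0,0,0,0,0,0,0,0,0,0,0,0,0,0,0,0,0,0,0,0]' --grip 0.058

```text
t: 12.58
tool_pos: [0.6141, 0.2433, 0.0136]
tool_rot: [2.115, 2.296, 0.014]
contact_force: [-0.1, 0.0, -0.7]
opening: 0.0576
```

>>> step_arm --targets '[0,0,-0.005,0,0,0,-0.015,0,0,0,-0.03,0,0,0,-0.05,0,0,0,-0.075,0,0,0,-0.1,0,0,0,-0.12,0,0,0,-0.125,0,0,0,-0.125,0]'

```text
t: 13.33
tool_pos: [0.6133, 0.2448, 0.1427]
tool_rot: [2.112, 2.293, 0.022]
contact_force: [1.0, 0.3, -0.9]
opening: 0.058
```

```bash
python3 - <<'E'
from h import *
p=imaging.get_image("wrist");save(p,"w7.png")
plan(.4365,-.0645,.13,96.9)
E
```

```text
t 13.38 pos [0.6121 0.2443 0.1401] yaw 94.69 zax [ 0.023 -0.006 -1.   ] F [ 0.3 -0.7 -0. ] open 0.0577 -> [-0.2933, -0.2005, 0.008, -0.0385]
```

View pics/w7.png

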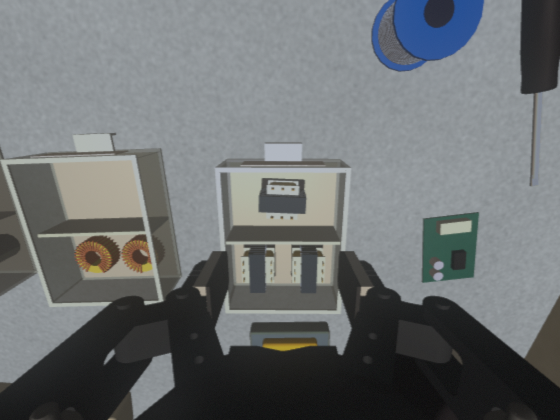

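The transformer stands in its drawer's front bay at (283,197). Next is the choke.

>>> step_arm --targets '[-0.02,-0.014,0,0,-0.055,-0.038,0,-0.01,-0.09,-0.062,0,-0.02,-0.125,-0.085,0,-0.03,-0.16,-0.109,0,-0.038,-0.19,-0.13,0,-0.038,-0.22,-0.15,0,-0.038,-0.245,-0.167,0,-0.038,-0.265,-0.181,0.002,-0.038,-0.28,-0.191,0.005,-0.038,-0.29,-0.198,0.008,-0.038,-0.293,-0.2,0.008,-0.038]' --grip 0.068

```text
t: 14.38
tool_pos: [0.4346, -0.0649, 0.1274]
tool_rot: [2.075, 2.335, 0.013]
contact_force: [0.6, 0.0, -0.5]
opening: 0.0677
```

>>> step_arm --targets '[0,0,0,0,0,0,0,0]'

```text
t: 14.55
tool_pos: [0.4338, -0.0645, 0.126]
tool_rot: [2.077, 2.336, 0.012]
contact_force: [0.4, -0.2, 0.2]
opening: 0.0682
```

```bash
python3 - <<'E'
from h import *
p=imaging.get_image("wrist");save(p,"w8.png")
P=cloud(p)
q=P[(P[...,2]>.011)&(P[...,2]<.025)&(np.hypot(P[...,0]-.4365,P[...,1]+.0645)<.032)]
print(cv2.minAreaRect((q[:,:2]*1000).astype(np.float32)),q.mean(0),len(q))
plan(.4365,-.0645,.003,96.9)
E
```

```text
((436.80767822265625, -62.24266052246094), (37.62623596191406, 35.910926818847656), 39.60695266723633) [ 0.43582765 -0.06216295  0.01744067] 1057
t 14.6 pos [ 0.4342 -0.0643  0.1265] yaw 96.76 zax [ 0.017 -0.005 -1.   ] F [ 0.1 -0.3  0.2] open 0.0678 -> [0.0003, 0.0002, 0.1235, -0.0025]
```

View pics/w8.png

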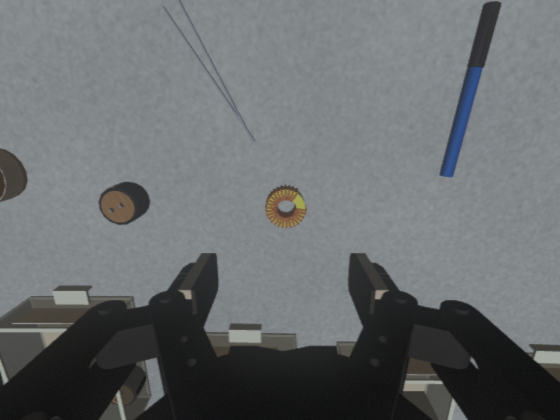

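>>> step_arm --targets '[0.001,0,0.03,0,0.001,0,0.06,0,0.001,0,0.085,0,0.001,0,0.103,0,0.001,0,0.115,0,0.001,0,0.121,0,0.001,0,0.123,0,0.001,0,0.1235,0,0.001,0,0.1235,0]'

```text
t: 15.35
tool_pos: [0.4371, -0.0639, 0.0038]
tool_rot: [2.075, 2.336, 0.013]
contact_force: [-0.3, 0.7, 0.0]
opening: 0.0676
```

>>> step_arm --targets '[0,0,0,0,0,0,0,0,0,0,0,0,0,0,0,0,0,0,0,0,0,0,0,0,0,0,0,0]' --grip 0.02 --force 30

```text
t: 15.93
tool_pos: [0.4381, -0.0641, 0.0051]
tool_rot: [2.074, 2.335, 0.015]
contact_force: [-1.0, 0.8, 6.5]
opening: 0.0359
```

```bash
python3 - <<'E'
from h import *
plan(.6185,.0705,.085,96.9)
E
```

```text
t 15.93 pos [ 0.4381 -0.0641  0.0051] yaw 96.78 zax [ 0.021 -0.005 -1.   ] F [-1.   0.8  6.5] open 0.0359 -> [0.1118, 0.1965, -0.0769, -0.0021]
```

>>> step_arm --targets '[0,0,-0.02,0,0,0,-0.05,0,0.005,0.009,-0.075,0,0.018,0.032,-0.077,0,0.033,0.058,-0.077,0,0.049,0.086,-0.077,0,0.065,0.114,-0.077,0,0.08,0.14,-0.077,0,0.092,0.162,-0.077,0,0.101,0.178,-0.077,0,0.108,0.19,-0.077,0,0.112,0.196,-0.077,0]'

```text
t: 16.93
tool_pos: [0.619, 0.0716, 0.0849]
tool_rot: [2.072, 2.336, 0.015]
contact_force: [-0.5, 0.0, 0.5]
opening: 0.036
```

>>> step_arm --targets '[0,0.001,0,0,0,0.001,0,0,0,0.001,0,0]'

```text
t: 17.18
tool_pos: [0.6193, 0.0713, 0.0846]
tool_rot: [2.073, 2.336, 0.014]
contact_force: [-0.1, 0.2, -0.5]
opening: 0.0361
```

```bash
python3 - <<'E'
from h import *
p=imaging.get_image("wrist");save(p,"w9.png")
plan(.6185,.0705,.008,96.9)
E
```

```text
t 17.23 pos [0.6192 0.0712 0.0847] yaw 96.8 zax [ 0.02  -0.005 -1.   ] F [-0.8 -0.7 -0. ] open 0.0358 -> [-0.0, -0.0023, 0.0767, -0.0018]
```

View pics/w9.png

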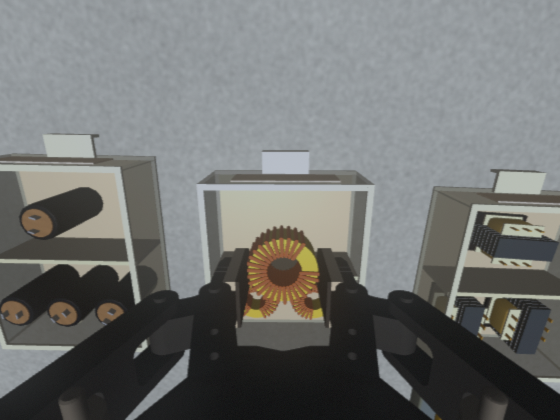

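>>> step_arm --targets '[0,-0.002,0.012,0,0,-0.002,0.026,0,0,-0.002,0.04,0,0,-0.002,0.052,0,0,-0.002,0.061,0,0,-0.002,0.068,0,0,-0.002,0.072,0,0,-0.002,0.074,0,0,-0.002,0.0755,0,0,-0.002,0.0765,0]'

```text
t: 18.07
tool_pos: [0.6193, 0.0706, 0.0086]
tool_rot: [2.073, 2.335, 0.016]
contact_force: [-0.1, 0.1, -0.3]
opening: 0.0357
```

>>> step_arm --targets '[0,0,0.0005,0,0,0,0.001,0]'

```text
t: 18.23
tool_pos: [0.62, 0.0706, 0.0084]
tool_rot: [2.072, 2.334, 0.017]
contact_force: [-0.0, 0.2, -0.6]
opening: 0.0361
```

>>> step_arm --targets '[0,0,0.001,0,0,0,0.0015,0,0,0,0.0015,0]'

```text
t: 18.48
tool_pos: [0.6202, 0.0706, 0.0082]
tool_rot: [2.072, 2.334, 0.017]
contact_force: [-3.7, -0.0, 6.2]
opening: 0.0359
```

>>> step_arm --targets '[0,0,0,0,0,0,0,0,0,0,0,0,0,0,0,0,0,0,0,0]' --grip 0.055

```text
t: 18.9
tool_pos: [0.6202, 0.0706, 0.008]
tool_rot: [2.072, 2.334, 0.017]
contact_force: [-0.4, -0.3, -0.8]
opening: 0.0548
```

>>> step_arm --targets '[0,0,-0.005,0,0,0,-0.015,0,0,0,-0.03,0,0,0,-0.05,0,0,0,-0.075,0,0,0,-0.1,0,0,0,-0.12,0,0,0,-0.125,0,0,0,-0.125,0]'

```text
t: 19.65
tool_pos: [0.6191, 0.0713, 0.1363]
tool_rot: [2.069, 2.331, 0.022]
contact_force: [0.3, -0.4, -0.4]
opening: 0.055
```

```bash
python3 - <<'E'
from h import *
p=imaging.get_image("wrist");save(p,"w10.png")
plan(.449,-.2105,.13,97)
E
```

```text
t 19.7 pos [0.6178 0.0713 0.1339] yaw 96.81 zax [ 0.024 -0.005 -1.   ] F [-0.4 -0.2  0.5] open 0.0554 -> [-0.2598, -0.2011, 0.0014, -0.0034]
```

View pics/w10.png

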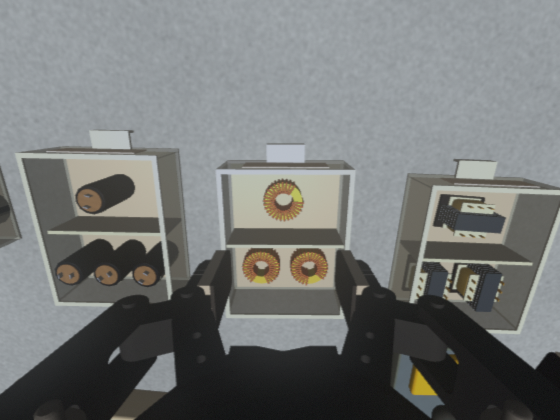

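The choke sits in its bay at (284,200). Last is the squat capacitor.

>>> step_arm --targets '[-0.02,-0.015,0,0,-0.045,-0.035,0,0,-0.073,-0.057,0,0,-0.103,-0.08,0,0,-0.133,-0.103,0,0,-0.163,-0.126,0,0,-0.19,-0.147,0,0,-0.213,-0.165,0,0,-0.232,-0.18,0,0,-0.247,-0.191,0,0,-0.256,-0.198,0.001,0,-0.26,-0.201,0.001,0]' --grip 0.065

```text
t: 20.7
tool_pos: [0.4475, -0.2112, 0.1284]
tool_rot: [2.075, 2.334, 0.018]
contact_force: [0.7, -0.1, -0.6]
opening: 0.0652
```

>>> step_arm --targets '[0,0,0,0,0,0,0,0]'

```text
t: 20.87
tool_pos: [0.4471, -0.2105, 0.1273]
tool_rot: [2.077, 2.335, 0.018]
contact_force: [-0.3, -0.3, -0.1]
opening: 0.0651
```

```bash
python3 - <<'E'
from h import *
p=imaging.get_image("wrist");save(p,"w11.png")
P=cloud(p)
q=P[(P[...,2]>.02)&(P[...,2]<.032)&(np.hypot(P[...,0]-.449,P[...,1]+.2105)<.032)]
print(cv2.minAreaRect((q[:,:2]*1000).astype(np.float32)),q.mean(0),len(q))
plan(.449,-.2105,.005,97)
E
```

```text
((448.9425964355469, -208.65098571777344), (34.60418701171875, 33.846073150634766), 5.692112922668457) [ 0.44832384 -0.20885311  0.0256682 ] 1175
t 20.92 pos [ 0.4475 -0.2103  0.1277] yaw 96.74 zax [ 0.02  -0.003 -1.   ] F [-0.2  1.  -0.3] open 0.0651 -> [0.0002, -0.001, 0.1227, -0.0045]
```

View pics/w11.png

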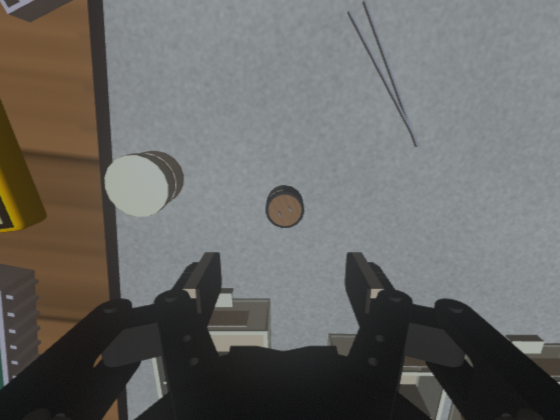

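>>> step_arm --targets '[0.001,-0.001,0.03,0,0.001,-0.001,0.06,0,0.001,-0.001,0.085,0,0.001,-0.001,0.103,0,0.001,-0.001,0.114,0,0.001,-0.001,0.12,0,0.001,-0.001,0.122,0,0.001,-0.001,0.1227,0,0.001,-0.001,0.1227,0]'

```text
t: 21.67
tool_pos: [0.4499, -0.2102, 0.0061]
tool_rot: [2.074, 2.334, 0.019]
contact_force: [0.1, -0.2, -0.5]
opening: 0.065
```

>>> step_arm --targets '[0,0,0,0,0,0,0,0,0,0,0,0,0,0,0,0,0,0,0,0,0,0,0,0,0,0,0,0]' --grip 0.02 --force 30

```text
t: 22.25
tool_pos: [0.4508, -0.2108, 0.0075]
tool_rot: [2.073, 2.333, 0.019]
contact_force: [-1.6, 2.1, 6.8]
opening: 0.0337
```

```bash
python3 - <<'E'
from h import *
plan(.600,-.2638,.087,97)
E
```

```text
t 22.25 pos [ 0.4508 -0.2108  0.0075] yaw 96.75 zax [ 0.024 -0.005 -1.   ] F [-1.6  2.1  6.8] open 0.0337 -> [-0.0708, 0.1437, -0.0757, -0.0044]
```

>>> step_arm --targets '[0,0,-0.02,0,0,0,-0.05,0,0,0,-0.075,0,-0.008,0.016,-0.077,0,-0.02,0.04,-0.077,0,-0.033,0.066,-0.077,0,-0.045,0.092,-0.077,0,-0.056,0.113,-0.077,0,-0.064,0.13,-0.077,0,-0.069,0.14,-0.077,0,-0.071,0.144,-0.077,0,-0.071,0.144,-0.077,0]'

```text
t: 23.25
tool_pos: [0.6006, -0.2642, 0.088]
tool_rot: [2.073, 2.333, 0.019]
contact_force: [-0.4, 0.3, -0.5]
opening: 0.0339
```

>>> step_arm --targets '[0,0,0,0,0,0,0,0]'

```text
t: 23.42
tool_pos: [0.5997, -0.2638, 0.0876]
tool_rot: [2.074, 2.334, 0.019]
contact_force: [-0.0, -0.7, -0.2]
opening: 0.0337
```

```bash
python3 - <<'E'
from h import *
p=imaging.get_image("wrist");save(p,"w12.png")
plan(.600,-.2638,.010,97)
E
```

```text
t 23.47 pos [ 0.5998 -0.2638  0.0877] yaw 96.75 zax [ 0.023 -0.004 -1.   ] F [-0.5  0.   0.2] open 0.0336 -> [0.0006, -0.0015, 0.0777, -0.0044]
```

View pics/w12.png

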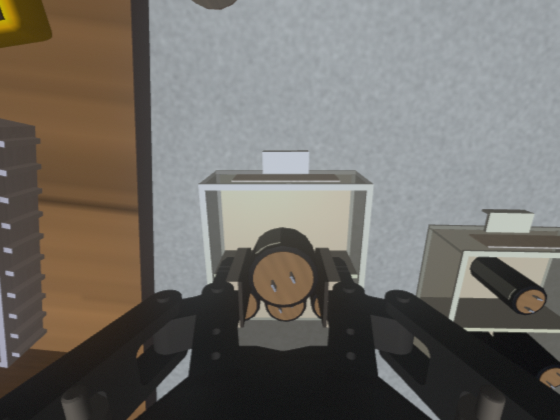

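>>> step_arm --targets '[0.0006,-0.002,0.012,0,0.0006,-0.002,0.026,0,0.0006,-0.002,0.04,0,0.0006,-0.002,0.052,0,0.0006,-0.002,0.061,0,0.0006,-0.002,0.068,0,0.0006,-0.002,0.073,0,0.0006,-0.002,0.076,0,0.0006,-0.002,0.077,0,0.0006,-0.002,0.078,0]'

```text
t: 24.3
tool_pos: [0.5998, -0.264, 0.0105]
tool_rot: [2.073, 2.333, 0.019]
contact_force: [-3.1, 1.5, 5.9]
opening: 0.0341
```

>>> step_arm --targets '[0,0,0.001,0,0,0,0.0015,0,0,0,0.0015,0]'

```text
t: 24.55
tool_pos: [0.6004, -0.2643, 0.0105]
tool_rot: [2.072, 2.332, 0.019]
contact_force: [-2.5, 1.3, 5.5]
opening: 0.0336
```

>>> step_arm --targets '[0,0,0,0,0,0,0,0,0,0,0,0,0,0,0,0,0,0,0,0]' --grip 0.053

```text
t: 24.97
tool_pos: [0.6004, -0.2643, 0.0103]
tool_rot: [2.072, 2.333, 0.019]
contact_force: [0.4, 0.3, -0.2]
opening: 0.0531
```

>>> step_arm --targets '[0,0,-0.005,0,0,0,-0.015,0,0,0,-0.03,0,0,0,-0.05,0,0,0,-0.075,0,0,0,-0.1,0,0,0,-0.12,0,0,0,-0.145,0,0,0,-0.17,0,0,0,-0.18,0,0,0,-0.18,0]'

```text
t: 25.88
tool_pos: [0.5981, -0.2646, 0.196]
tool_rot: [2.067, 2.326, 0.022]
contact_force: [-0.3, 0.4, 1.1]
opening: 0.053
```

```bash
python3 - <<'E'
from h import *
p=imaging.get_image("wrist");save(p,"w13.png")
plan(.38,-.26,.25,97)
E
```

```text
t 25.93 pos [ 0.597  -0.2639  0.193 ] yaw 96.75 zax [ 0.028 -0.007 -1.   ] F [ 0.2  1.3 -0.4] open 0.053 -> [0.0288, -0.2134, -0.0631, -0.0043]
```

View pics/w13.png

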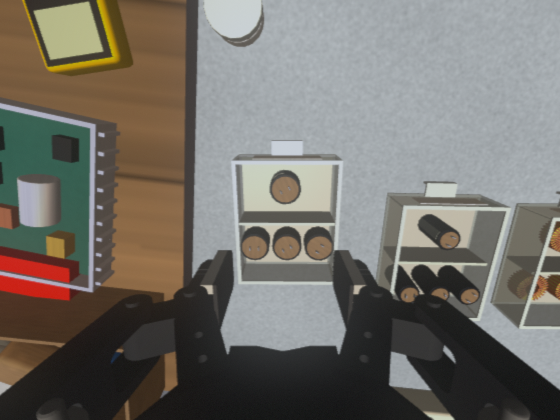

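All four look placed, with the squat capacitor at (285,187). I'll pull the arm back and check from the fixed cameras.

>>> step_arm --targets '[0.004,-0.03,-0.02,0,0.008,-0.06,-0.04,0,0.012,-0.09,-0.06,0,0.016,-0.12,-0.06,0,0.02,-0.15,-0.06,0,0.024,-0.175,-0.06,0,0.027,-0.19,-0.06,0,0.027,-0.19,-0.06,0,0.027,-0.19,-0.06,0,0.027,-0.19,-0.06,0]'

```text
t: 26.77
tool_pos: [0.4038, -0.2589, 0.2465]
tool_rot: [2.07, 2.33, 0.021]
contact_force: [0.1, -0.2, -0.2]
opening: 0.053
```

```bash
python3 - <<'E'
from h import *
T=imaging.get_image("top");save(T,"t14.png");S=imaging.get_image("side");save(S,"s14.png")
hs=dict(d_trafo=.035,d_choke=.018,d_tall=.05,d_squat=.025)
for nm,p in(("top",T),("side",S)):
  P=cloud(p)
  for k,c in dict(d_trafo=(.648,.244),d_choke=(.652,.075),d_tall=(.662,-.085),d_squat=(.634,-.259)).items():
    q=P[(P[...,2]>.046)&(P[...,2]<.053)&(abs(P[...,0]-c[0])<.09)&(abs(P[...,1]-c[1])<.073)]
    (cc,s,a)=cv2.minAreaRect((q[:,:2]*1000).astype(np.float32))
    if s[0]<s[1]:a-=90
    e=np.array([np.cos(np.radians(a)),np.sin(np.radians(a))]);n=np.array([-e[1],e[0]])
    L=np.stack([(P[...,:2]*1000-cc)@e,(P[...,:2]*1000-cc)@n,P[...,2]*1000],-1)
    h=hs[k]*1000+3
    m=(L[...,0]>-60)&(L[...,0]<-8)&(abs(L[...,1])<45)&(abs(L[...,2]-h)<6)
    l=L[m];lc=cv2.minAreaRect(l[:,:2].astype(np.float32)) if len(l) else None
    print(nm,k,np.round(cc,1),np.round(s,1),round(a,1),"part local",None if lc is None else (np.round(lc[0],1),np.round(lc[1],1),"ztop",np.median(l[:,2]).round(1),"exp",h))
  for k,(x,y,h) in dict(reel=(.46,.335,.056),jar=(.438,-.33,.044)).items():
    q=P[(np.hypot(P[...,0]-x,P[...,1]-y)<.045)&(abs(P[...,2]-h)<.007)]
    print(nm,k,len(q),q.mean(0).round(4))
o=monitor.get_obs();print(o["t"],o["tool_pos"],o["contact_force"])
E
```

```text
top d_trafo [645.1 245.5] [142.8 111.7] 4.6 part local (array([-36. ,  -2.1]), array([30.7, 41.5]), 'ztop', np.float64(37.5), 'exp', 38.0)
top d_choke [650.6  75.1] [141.6 110.1] 6.7 part local (array([-34. ,  -2.2]), array([34.7, 35.7]), 'ztop', np.float64(20.2), 'exp', 21.0)
top d_tall [657.2 -82. ] [141.6 110.4] 5.9 part local (array([-33.2,  -2.2]), array([22.9, 23.3]), 'ztop', np.float64(53.2), 'exp', 53.0)
top d_squat [ 631.6 -259.4] [141.2 111.2] 6.9 part local (array([-34.7,  -0.8]), array([33.4, 33.7]), 'ztop', np.float64(28.1), 'exp', 28.0)
top reel 647 [0.4603 0.3348 0.0566]
top jar 473 [ 0.4364 -0.3295  0.0436]
side d_trafo [662.4 245.5] [115.6 117. ] -86.2 part local (array([-33. ,   5.1]), array([79.1, 48.6]), 'ztop', np.float64(37.1), 'exp', 38.0)
side d_choke [653.7  74.9] [142.6 115.3] 6.4 part local (array([-32.4,  -2.9]), array([38. , 35.1]), 'ztop', np.float64(19.9), 'exp', 21.0)
side d_tall [661.  -82.8] [143.2 113.2] 5.3 part local (array([-33.9,  -3.1]), array([23.2, 22.2]), 'ztop', np.float64(52.8), 'exp', 53.0)
side d_squat [ 635.  -259.6] [143.5 111.6] 7.1 part local (array([-34.9,  -2.4]), array([33.8, 34.3]), 'ztop', np.float64(28.1), 'exp', 28.0)
side reel 0 [nan nan nan]
side jar 981 [ 0.439  -0.3323  0.0436]
26.8667 [ 0.40413564 -0.25895116  0.24696416] [-0.12247343  0.0985213  -0.65878874]<stdin>:18: RuntimeWarning: Mean of empty slice.
  ret = um.true_divide(
```

View pics/s14.png

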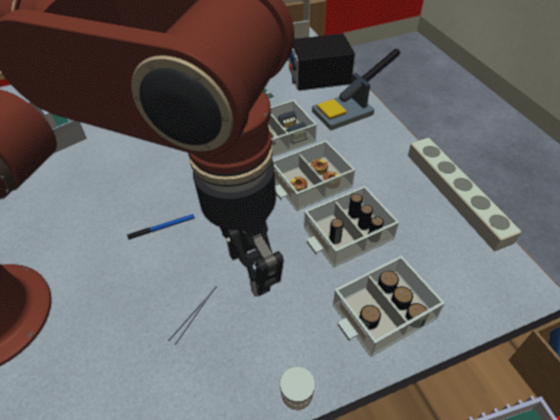

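View pics/t14.png

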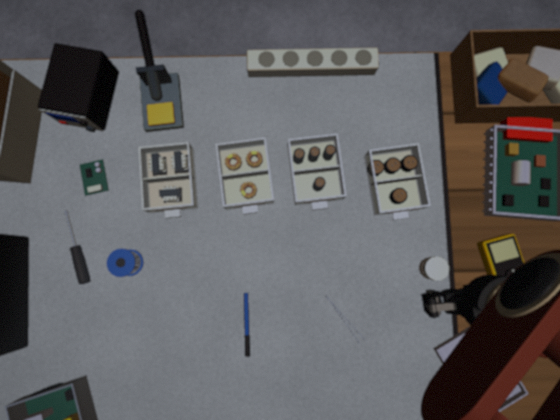

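The top view shows all four parts standing in the right bays, at (171,195), (249,190), (319,184) and (399,195). The drawers, reel and jar haven't moved, and the arm is clear.

```bash
python3 -c "
from h import *
print(ticket.finish_job())"
```

```text
the job is handed in; nothing more can be done
None
```

All four parts are in the front bays of their matching drawers, and I handed the job in at about 27 s of the 109 s limit. No verdict was reported.

- **Parts:** in the last top-camera check, each part sat near the middle of its bay (own x -33 to -36 mm, y within 3 mm). Their top heights were within 1 mm of what they should be standing flat on the bay floor.
- **Drawers and bystanders:** in the top view the drawers, solder reel and flux jar are all within about 1 mm of where they started. The arm was clear of everything, about 0.25 m up.
- **Checks that failed:** from the side camera, the arm blocked part of the transformer drawer and the reel, so its fit for those two was unusable. I relied on the top and wrist views there.
- **Disagreements:** the two fixed cameras differ by about 3 to 4 mm in x, as they did from the start. The tool also drifted to about 1.6° off vertical by the end; the parts still showed no tilt.

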